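# Fit the percolator basket on its pump tube and show the foot to the inspection camera

### The arm

A 6-joint arm with a two-finger parallel gripper is mounted at the origin on the work surface. World frame = base frame: x ahead of the robot, y to its left, z up, the work surface at z = 0. Lengths are in m, angles in rad, forces in N, time in s.
With the tool pointing down it reaches from about 0.275 to 0.825 m from the base axis. Payload 4.9 kg.
Tool frame: the origin (TCP) lies at the very end of the fingers, on their centre line; the grasp point (between the pads) lies 19 mm behind it; z points along the fingers, y is the line along which they close (so a half turn about z gives the same grasp; the last joint's range is limited). The gripper opens to 85 mm and grips with 20 to 120 N. Pads are 22 mm wide; open, the fingers measure 114 mm over their backs; the gripper's body (76 mm by 85 mm) begins 54 mm behind the grasp point. The pads swing forward as they close: fully open they stand 13 mm farther back than shut.
Start: joints at [1.042, 0.326, -0.193, 1.052, 0, 1.437], TCP at [0.212, 0.508, 0.231] pointing down, gripper open.
Joint ranges: [-2.65, 2.65], [-0.97, 1.79], [-1.3, 1.35], [-1.93, 2.1], [-1.47, 1.37], [-3.14, 3.14]. Speed limits (rad/s): [2.57, 2.57, 3.14, 3.14, 3.14, 3.14].

### API

Orientations are given as a unit quaternion [w, x, y, z].
In Python, from rig import ctrl, planner, monitor, cams, job_done, find_in, regions_of, tip_of gives the robot as it stands. Calls block until the motion is done:
- ctrl.move_ptp(position, orientation): joint-space move of the TCP to a pose.
- ctrl.move_straight(position, rotation=None, vel=0.15, contact_N=None): straight line of the TCP; rotation=None keeps the orientation; vel is the mean speed in m/s. With contact_N (N) it stops when the force on the tool has changed by that much, and returns True; else False.
- ctrl.move_joints(angles): joint-space move.
- ctrl.gripper_open() and ctrl.grasp(): open the fingers fully, or close them until they stop; the grip force is fixed at half the most.
- ctrl.wait(seconds).
- planner.solve_ik(position, orientation): joint angles nearest the present ones, or None.
- monitor.state(): the state.
- cams.capture(name): name is "side" or "top" or "wrist"; returns a dict with "color" (384x512x3 uint8, red, green, blue), "fov_y" (degrees; the focal length in pixels is half the picture's height over the tangent of half this angle, whatever the lens; pixels are square), "cx", "cy" (the principal point, pixels), "R" (3x3) and "t" (3): a world point X has camera coordinates R X + t; the wrist camera has in their place "tool_from_camera" (4x4, takes a point from camera to tool coordinates, whose origin is the TCP and whose axes are the flange's). Camera axes: x right, y down, z forward; pixel columns grow to the right and rows downward; lengths in m; the calibration is good to about 2 mm. A picture is of the moment at which its call begins: read the wrist's pose just before it. There is no depth.
A pose or a line that the arm cannot do raises ctrl.IKError and nothing moves.
- job_done(): hands the job in; it is judged then, once.
Trained networks look in the newest picture that a camera, given by its name, has taken for a name from the list of things; names that differ only in an ending like _2 or _b are one class to them, and where a whole thing is asked for, a point or a joint stands for the part that bears it (a point fixed in the world has none). Each returns a list of dicts, best first, with "p" (0 to 1); they miss things now and then, are a little off and sometimes report something else, mostly with a low value. They report only what shows in the picture. A call takes as long as a camera call. They do not tell look-alikes from the thing itself.
- find_in(query, camera): "position" ([x, y, z] in m, in world coordinates, good to about 4 mm: the middle of the surface that is visible of it).
- regions_of(query, camera): "region" (384x512 bool, what is visible of it).
- tip_of(query, camera): "position" ([x, y, z] in m, in world coordinates, good to about 4 mm: a listed point, or the origin of a listed thing).
The state is a dict: "time": time; "qpos": joint angles; "dq": joint speeds; "joint_torque": joint torques, N m; "tcp_pos": TCP position; "orientation": TCP orientation; "force": force on the tool from outside, world axes, zero at the start; "wrist_torque": the same for the moment, N m; "gripper_width": opening from 0.0 (shut) to 1.0 (fully open); "grip_force": force on a finger pad.
Only numpy, scipy, OpenCV 4.12 (cv2) and the standard library are available. Lean on these libraries where they do the work, as an engineer would, in place of code of your own. Each camera call takes 0.05 s, during which the arm holds its last target. There are 200 camera calls.

### The job

Slide the coffee percolator's strainer basket over the top of the upright pump tube until it sits fully home on the tube's collar, the tube still in its stand. Then take the tube by its free top, lift it out with the basket on it, and show the underside of its foot to the upward-tilted inspection camera: foot centred on the lens, squarely facing it, 10 cm from the glass. Finish while holding it there, still and clear of everything, and leave the bowl, mug and plate where they are.

Things in the scene. Friction and masses are not known exactly. Their poses are not given: they have to be found in the camera images.
- stem_grip (a point): Middle of the free top of the pump tube, where it is gripped: bare steel tube 16 mm in diameter, 162 mm above the underside of the foot and 14 mm below the tip (its last 6 mm taper to 8 mm). z points up the tube. With the basket home, 34 mm of tube stand out above the basket.
- stem_foot (a point): Centre of the flat underside of the pump tube's foot. z points up along the tube.
- stem: The pump tube as a whole, axes and origin as stem_foot. 176 mm long, about 0.16 kg, loose, upright at first: a bell foot 52 mm in diameter at the bottom, then tube 16 mm in diameter, with a collar 30 mm in diameter whose upper face is 116 mm above the foot's underside.
- basket_mid (a point): Centre of the strainer basket, half-way up. Round aluminium cup, 60 mm outer diameter, 26 mm tall, dotted sides, open top, central sleeve over its full height with a through hole 19 mm in diameter. z up. Gripped across its outside. Fully home on the collar, this point is 129 mm above the underside of the tube's foot.
- basket: The strainer basket as a whole (about 0.10 kg, starts loose and upright on the table): same axes, origin at the centre of its underside, 13 mm below basket_mid.
- stand: Fixed black round stand, 84 mm across, origin at its centre on the table, z up. A rim 14 mm high round a pocket 58 mm across, floor 6 mm above the table: the tube's foot stands loosely in it and lifts straight out. Stand and basket lie one to the left and one to the right of the camera, either way round.
- lens: Inspection camera's grey head (58 x 68 x 30 mm) with a round black lens, fixed; origin at the centre of the glass, 85 mm above the table. z is the viewing direction, out of the glass: 30 degrees from straight up, leaning back towards the robot (its heading varies by 25 degrees either way). x lies in the glass plane, away from the robot and up; y is level.
- camera: Fixed dark steel foot of the inspection camera, 100 x 90 x 12 mm, on the table under the head; origin at the centre of its underside.
- bowl_mid (a point): Bystander: white bowl, 120 mm across, 52 mm tall; its centre half-way up. Leave it alone.
- mug_mid (a point): Bystander: white mug, 80 mm across, 90 mm tall, with a handle; its centre half-way up. Leave it alone.
- plate_mid (a point): Bystander: small white plate, 120 mm across, 16 mm tall; its centre half-way up. Leave it alone.
Things that resemble listed ones, but are neither listed nor needed, are in the scene too. Of the things like the stem, leave any that is red; of the rest the smaller one is meant.

How it is judged:
On the way, in this order (a step that is already met when the one before it is completed fails the run):
1. the basket sits on the collar while the tube stands upright in its stand (x of basket_mid in the frame of stem_foot between -0.006 and 0.006 m and y of basket_mid in the frame of stem_foot between -0.006 and 0.006 m and z of basket_mid in the frame of stem_foot between 0.124 and 0.134 m and horizontal distance between stem_foot and stand below 0.01 m and height (world z) of stem_foot below 0.012 m and angle between stem_foot's own z axis and vertical below 0.1 rad), for 0.2 s.
2. the tube with its basket is held with the foot before the lens (x of basket_mid in the frame of stem_foot between -0.006 and 0.006 m and y of basket_mid in the frame of stem_foot between -0.006 and 0.006 m and z of basket_mid in the frame of stem_foot between 0.124 and 0.134 m and x of stem_foot in the frame of lens between -0.025 and 0.025 m and y of stem_foot in the frame of lens between -0.025 and 0.025 m and z of stem_foot in the frame of lens between 0.075 and 0.125 m and angle between the z axis of stem_foot and the z axis of lens, either way round below 0.21 rad and contact force between the fingers and stem above 1 N and contact force between stem and stand below 0.1 N and contact force between each of stem, basket and camera below 0.1 N), for 0.3 s.
At the end, for the whole second after the job is handed in: Tube in the gripper, touching neither stand nor camera, still; basket home on the collar within 5 mm; foot's underside centre 75 to 125 mm in front of the glass along the view and within 25 mm of its axis in x and y; tube parallel to the view within 12 degrees (all of step 2 and linear speed of stem below 0.02 m/s); the arm keeps its last pose, push and grip.
It fails at once if the bowl was moved by more than 3 cm (distance of bowl_mid from where it was at the start of the episode above 0.03 m).
It fails at once if the mug was moved by more than 3 cm (distance of mug_mid from where it was at the start of the episode above 0.03 m).
It fails at once if the plate was moved by more than 3 cm (distance of plate_mid from where it was at the start of the episode above 0.03 m).
It also fails if it takes over 58 s, if anything falls off the work surface, if the arm or the gripper's body presses on something with over 40 N, if the wrist force passes 120 N, or if a joint passes its speed limit or range.

## Working session

There is one attempt and no reset: what is moved stays moved. The work goes in short steps, each a Python script; the robot and the scene stay as the last script left them, time stands still between calls to the robot, and variables do not carry over. Pictures are saved under pics/ and viewed, at most 10 in all, crops included, and the job is handed in when it is done.

```bash
ls; mkdir -p pics
python3 - <<'E'
from rig import *
import cv2,numpy as np
ims=[]
for c in ["top","side"]:
    d=cams.capture(c); ims.append(d["color"])
    print(c,d["fov_y"],d["cx"],d["cy"],np.round(d["R"],4).tolist(),np.round(d["t"],4).tolist())
    for q in ["stem_foot","stem_grip","basket_mid","stand","lens","camera","bowl_mid","mug_mid","plate_mid"]:
        print(q,[(np.round(r["position"],3).tolist(),round(r["p"],2)) for r in tip_of(q,c)])
cv2.imwrite("pics/a.png",ims[0][...,::-1]);cv2.imwrite("pics/b.png",ims[1][...,::-1])
print(monitor.state())
E
```

```text
pics
top 57.23140930161995 258.10593132941847 192.20333359974765 [[0.0049, -0.9996, 0.0272], [-0.9961, -0.0072, -0.0877], [0.0878, -0.0267, -0.9958]] [-0.0194, 0.534, 1.1919]
stem_foot [([0.35, -0.3, 0.0], 0.82), ([0.478, -0.245, 0.006], 0.73), ([0.473, -0.368, -0.002], 0.73), ([0.507, 0.268, 0.0], 0.25)]
stem_grip [([0.35, -0.302, 0.226], 0.86), ([0.48, -0.369, 0.162], 0.79), ([0.482, -0.241, 0.168], 0.51), ([0.646, -0.004, 0.001], 0.16)]
basket_mid []
stand [([0.477, -0.246, -0.002], 0.67)]
lens [([0.65, -0.006, 0.085], 0.82), ([0.511, 0.263, 0.008], 0.49)]
camera [([0.647, -0.004, -0.001], 0.79)]
bowl_mid []
mug_mid [([0.679, -0.323, 0.044], 0.9)]
plate_mid [([0.405, 0.006, 0.008], 0.69)]
side 54.03335334770852 245.8455214300798 189.24718684893074 [[0.8691, -0.494, -0.0233], [-0.3097, -0.5069, -0.8045], [0.3856, 0.7064, -0.5935]] [-0.4606, 0.2477, 1.0039]
stem_foot [([0.48, -0.242, 0.008], 0.79), ([0.473, -0.367, -0.005], 0.79), ([0.348, -0.301, -0.004], 0.66)]
stem_grip [([0.351, -0.3, 0.225], 0.97), ([0.476, -0.364, 0.164], 0.82), ([0.48, -0.241, 0.172], 0.6), ([0.644, -0.008, 0
[... 291 characters left out ...]
array([ 1.04179695e+00,  3.26144513e-01, -1.92565315e-01,  1.05199539e+00,
        3.25087749e-05,  1.43662527e+00]), 'dq': array([-3.95168822e-06,  8.66326552e-04, -4.70915744e-04,  1.47250985e-03,
        5.73280627e-04, -6.90976688e-04]), 'joint_torque': array([-2.44429584e-04, -4.43330669e+01,  2.62764198e+01,  9.25886743e-04,
       -1.73709473e-04,  6.43373355e-07]), 'tcp_pos': array([0.21154493, 0.5077365 , 0.23132427]), 'orientation': array([-5.39427968e-07,  1.96134371e-01,  9.80577027e-01,  4.83634333e-05]), 'force': array([ 0.37488909, -0.49163473, -0.65897631]), 'wrist_torque': array([ 0.02397869, -0.05123542, -0.03800211]), 'grip_force': 0.0, 'gripper_width': 1.0010057162160833}
```

View pics/a.png

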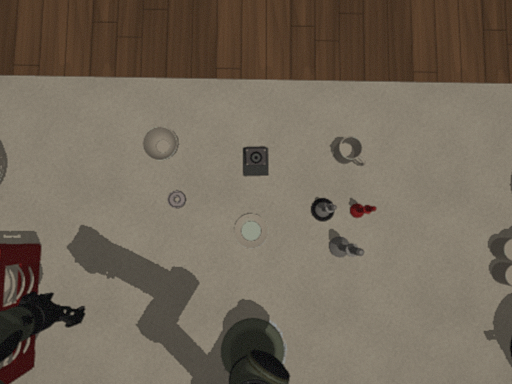

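View pics/b.png

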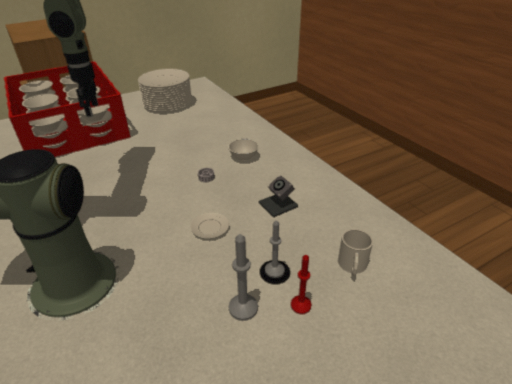

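The wanted stem (grey, in the black stand) is at about (0.478,-0.243), pixel (323,208) in the top view. The red and the taller grey tubes are decoys. The basket is at pixel (177,199), the camera at (256,160), the plate at (250,230). Next I take wrist views of the basket, camera and stem.

```bash
cat > h.py <<'E'
from rig import *
import cv2,numpy as np
from scipy.spatial.transform import Rotation as Ro
def quat(z,y):
    z=np.array(z,float);z/=np.linalg.norm(z);y=np.array(y,float);y-=z*(y@z);y/=np.linalg.norm(y)
    q=Ro.from_matrix(np.c_[np.cross(y,z),y,z]).as_quat();return np.array([q[3],*q[:3]])
def down(a): return quat([0,0,-1],[np.cos(a),np.sin(a),0])   # closing line at world angle a
def Rt(q): return Ro.from_quat([*q[1:],q[0]]).as_matrix()
def wcap(name=None):
    s=monitor.state(); d=cams.capture("wrist")
    T=np.eye(4);T[:3,:3]=Rt(s["orientation"]);T[:3,3]=s["tcp_pos"]
    d["W"]=T@np.array(d["tool_from_camera"])      # world from camera
    d["f"]=192/np.tan(np.radians(d["fov_y"])/2)
    if name: cv2.imwrite(f"pics/{name}.png",d["color"][...,::-1])
    return d
def proj(d,X):
    c=d["W"][:3,:3].T@(np.array(X)-d["W"][:3,3]); return d["f"]*c[:2]/c[2]+[d["cx"],d["cy"]]
def unproj(d,px,z):
    r=d["W"][:3,:3]@[(px[0]-d["cx"])/d["f"],(px[1]-d["cy"])/d["f"],1]; o=d["W"][:3,3]
    return o+r*(z-o[2])/r[2]
def show(f,q,c): print(q,[(np.round(r["position"],4).tolist(),round(r["p"],2)) for r in f(q,c)])
E
python3 - <<'E'
from h import *
for a in [0,np.pi/2,-np.pi/2,np.pi]:
  for p in [(0.506,.266,.2),(.478,-.243,.3)]:
    q=planner.solve_ik(list(p),down(a)); print(a,p,None if q is None else np.round(q,2))
ctrl.move_ptp([.506-.03,.266,.2],down(np.pi/2))
d=wcap("w1"); print(np.round(d["tool_from_camera"],3).tolist(),d["fov_y"],d["cx"],d["cy"])
for q in ["basket_mid","basket"]: show(tip_of,q,"wrist")
ctrl.move_ptp([.57,.0,.32],down(np.pi/2)); d=wcap("w2")
for q in ["lens","camera"]: show(tip_of,q,"wrist")
print(monitor.state()["time"], np.round(monitor.state()["qpos"],2))
cv2.imwrite("pics/w.png",np.hstack([cv2.imread("pics/w1.png"),cv2.imread("pics/w2.png")])[:, :][::1,::1])
im=cv2.imread("pics/w.png");cv2.imwrite("pics/w.png",cv2.resize(im,(800,300)))
E
```

```text
0 (0.506, 0.266, 0.2) [ 0.35  0.39 -0.18  1.    0.    1.93]
0 (0.478, -0.243, 0.3) [-0.61  0.26 -0.1   1.2   0.    0.96]
1.5707963267948966 (0.506, 0.266, 0.2) [ 0.35  0.39 -0.18  1.    0.    0.35]
1.5707963267948966 (0.478, -0.243, 0.3) [-0.61  0.26 -0.1   1.2   0.   -0.61]
-1.5707963267948966 (0.506, 0.266, 0.2) [ 0.35  0.39 -0.18  1.    0.   -2.79]
-1.5707963267948966 (0.478, -0.243, 0.3) [-0.61  0.26 -0.1   1.2   0.    2.53]
3.141592653589793 (0.506, 0.266, 0.2) [ 0.35  0.39 -0.18  1.    0.   -1.22]
3.141592653589793 (0.478, -0.243, 0.3) [-0.61  0.26 -0.1   1.2   0.   -2.18]
[[0.001, -0.948, -0.319, 0.083], [1.0, 0.001, -0.001, -0.0], [0.001, -0.319, 0.948, -0.143], [0.0, 0.0, 0.0, 1.0]] 71.70328351178125 260.6295913917895 192.5496777835644
basket_mid [([0.5072, 0.2638, 0.0118], 0.7)]
basket [([0.5099, 0.266, 0.004], 0.76)]
lens [([0.6488, -0.0059, 0.0833], 0.68), ([0.4791, -0.2413, 0.0072], 0.39)]
camera [([0.6384, -0.0064, -0.0044], 0.57)]
3.825 [-0.13  0.32  0.03  1.28  0.   -0.13]
```

View pics/w.png

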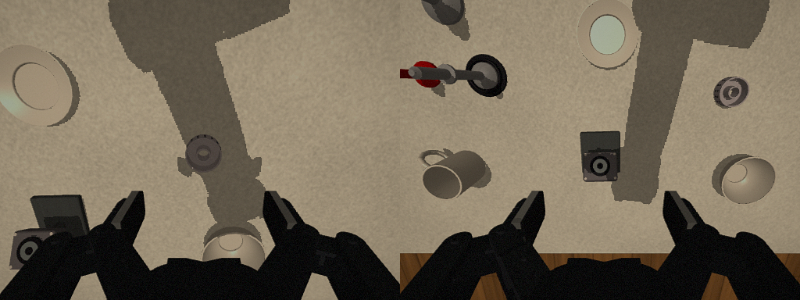

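Run:
```python
from h import *
d=wcap()
for q in ["camera","lens"]:
    r=regions_of(q,"wrist")
    if not r: print("none",q); continue
    m=r[0]["region"].astype(np.uint8)
    c=max(cv2.findContours(m,0,2)[0],key=cv2.contourArea)[:,0]
    W=np.array([unproj(d,p,.012)[:2] for p in c]).astype(np.float32)
    print(q,r[0]["p"],cv2.minAreaRect(W*1000),c.min(0),c.max(0))
B=[.507,.265]
ctrl.move_ptp([*B,.12],down(0)); ctrl.move_straight([*B,-.001],vel=.1,contact_N=8)
print(monitor.state()["tcp_pos"])
ctrl.grasp(); s=monitor.state();print(s["gripper_width"],s["grip_force"]); ctrl.gripper_open()
ctrl.move_straight([*B,.045],vel=.1); ctrl.move_ptp([*B,.045],down(np.pi/2)); print(ctrl.move_straight([*B,-.001],vel=.08,contact_N=8))
ctrl.grasp(); s=monitor.state();print(s["gripper_width"],s["grip_force"],s["tcp_pos"],s["time"])
ctrl.move_straight([*B,.25],vel=.2)
S=[.479,-.243]
ctrl.move_ptp([S[0],S[1]+.1,.32],down(np.pi/2))
d=wcap("w3")
for q in ["stem_grip","stem_foot","stand","basket_mid"]: show(tip_of,q,"wrist")
for i in range(2):
  for c in ("top","side"):
    cams.capture(c)
    for q in ["stem_grip","stem_foot","stand"]: show(tip_of,q,c)
print(monitor.state()["time"])
```

```text
camera 0.77 ((653.8289184570312, -8.03464126586914), (123.18801879882812, 88.7123031616211), 3.5306553840637207) [230 168] [280 232]
lens 0.75 ((679.3499755859375, -9.395057678222656), (77.03561401367188, 80.63017272949219), 1.2816251516342163) [234 194] [277 233]
[ 5.07583310e-01  2.65235217e-01 -3.61357981e-04]
0.6841560231675562 63.89260556548834
False
0.6802993334913441 63.98139305412769 [5.07633175e-01 2.65288934e-01 2.93998155e-04] 11.0083
stem_grip [([0.4801, -0.2401, 0.1653], 0.77), ([0.4738, -0.3606, 0.165], 0.75), ([0.3497, -0.2967, 0.2246], 0.6)]
stem_foot [([0.4745, -0.3622, 0.0016], 0.91), ([0.4761, -0.2388, 0.0024], 0.65), ([0.3516, -0.2985, 0.0001], 0.6), ([0.6437, -0.0056, 0.0821], 0.22)]
stand [([0.4748, -0.2481, -0.0049], 0.68)]
basket_mid [([0.4774, -0.1476, 0.3303], 0.64), ([0.4044, 0.0073, 0.0102], 0.56)]
stem_grip []
stem_foot []
stand []
stem_grip [([0.4748, -0.2344, 0.1696], 0.92), ([0.4774, -0.367, 0.164], 0.8), ([0.3514, -0.298, 0.2244], 0.69)]
stem_foot [([0.4796, -0.2389, 0.0064], 0.98), ([0.349, -0.3016, -0.0054], 0.96), ([0.4771, -0.3661, -0.0044], 0.65)]
stand [([0.4775, -0.2476, -0.0029], 0.87)]
stem_grip [([0.6471, -0.0036, 0.0849], 0.43)]
stem_foot []
stand []
stem_grip [([0.4782, -0.3709, 0.1626], 0.98), ([0.4783, -0.2371, 0.1691], 0.83), ([0.3517, -0.2976, 0.221], 0.78)]
stem_foot [([0.4813, -0.2412, 0.0059], 0.97), ([0.4746, -0.3661, -0.0046], 0.91), ([0.3454, -0.2966, -0.0036], 0.56)]
stand [([0.4796, -0.2462, -0.0004], 0.62), ([0.6417, -0.0112, -0.0019], 0.31)]
15.0
```

View pics/w3.png

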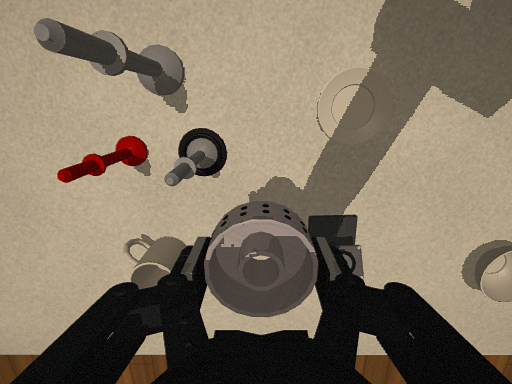

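Wrist view: stem tip at pixel (172,180), its foot in the stand at (203,152), the red decoy to its left, and the basket held level with its hole at (261,265). Next is a close view for a differential alignment of tip against hole.

Run:
```python
from h import *
S=[.4795,-.2405]
ctrl.move_ptp([S[0]+.065,S[1],.205],down(np.pi/2)); ctrl.wait(.3)
d=wcap("w4"); np.savez("w4.npz",W=d["W"],f=d["f"],cx=d["cx"],cy=d["cy"])
print(monitor.state()["tcp_pos"],monitor.state()["time"])
print("tip",proj(d,[*S,.182]),"foot",proj(d,[*S,.006]),"collar",proj(d,[*S,.122]))
t=monitor.state()["tcp_pos"]; print("hole top",proj(d,t+[0,0,.026]))
for q in ["stem_grip","stem_foot","stand"]: show(tip_of,q,"wrist")
im=cv2.imread("pics/w4.png")[60:360,130:400]
cv2.imwrite("pics/w4c.png",cv2.resize(im,None,fx=2,fy=2,interpolation=cv2.INTER_CUBIC))
```

```text
[ 0.54482758 -0.24008148  0.2062712 ] 16.05
tip [261.14424011 133.24896683] foot [261.2421275  117.82421145] collar [261.1941671  125.38164498]
hole top [261.60379571 272.01041645]
stem_grip [([0.4725, -0.3645, 0.1595], 0.97), ([0.4783, -0.243, 0.1669], 0.9)]
stem_foot [([0.4727, -0.3607, 0.0005], 0.93)]
stand []
```

View pics/w4c.png

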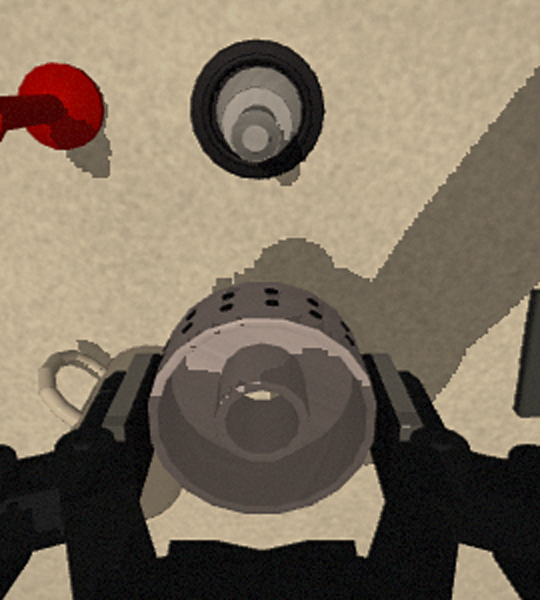

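Tip at full-image pixel (258,128.5), hole at (261,270). The hole's own prediction is biased by about (0.6,2) px, which I subtract. Now insert.

Run:
```python
from h import *
z=np.load("w4.npz"); d={k:z[k] for k in z}
P=unproj(d,(258.6,130),.182); print(P)
T=P[:2]-[.0003,.0004]
ctrl.move_straight([*T,.205],vel=.1); ctrl.wait(.2); print(monitor.state()["tcp_pos"],monitor.state()["force"])
c=ctrl.move_straight([*T,.150],vel=.05,contact_N=8); s=monitor.state(); print(c,s["tcp_pos"],s["force"],s["time"])
d=wcap("w5")
cams.capture("side");show(tip_of,"stem_foot","side");show(tip_of,"stem_grip","side")
im=cv2.imread("pics/w5.png")[60:360,130:400]
cv2.imwrite("pics/w5c.png",cv2.resize(im,None,fx=2,fy=2,interpolation=cv2.INTER_CUBIC))
```

```text
[ 0.47753453 -0.24207472  0.182     ]
[ 0.47772471 -0.24249756  0.20492371] [ 0.17937583 -0.28817032 -1.5898655 ]
False [ 0.47750509 -0.24266504  0.15037127] [-0.35807644  0.80885607 -0.74125424] 18.475
stem_foot [([0.4768, -0.3646, -0.0033], 0.76), ([0.4783, -0.2429, 0.0064], 0.74), ([0.3462, -0.2983, -0.006], 0.59)]
stem_grip [([0.3493, -0.3009, 0.2215], 0.91), ([0.4765, -0.2391, 0.1673], 0.72), ([0.4762, -0.3642, 0.1632], 0.68), ([0.4781, -0.2419, 0.0059], 0.39)]
```

View pics/w5c.png

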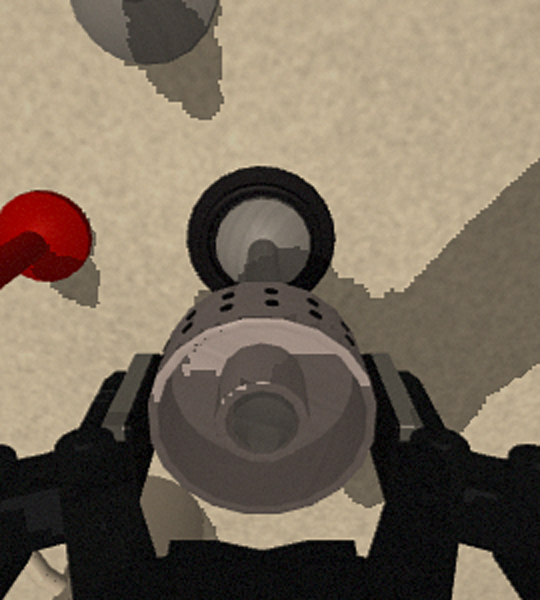

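The tube shows in the hole (crop pixel (262,418)) and no side force is felt. Going down to the collar.

Run:
```python
from h import *
T=[.4772,-.2424]
c=ctrl.move_straight([*T,.1185],vel=.04,contact_N=7); s=monitor.state(); print(c,s["tcp_pos"],s["force"],s["time"])
ctrl.wait(.2); d=wcap("w6"); s=monitor.state();print(s["force"])
im=cv2.imread("pics/w6.png")[60:360,130:400]
cv2.imwrite("pics/w6c.png",cv2.resize(im,None,fx=2,fy=2,interpolation=cv2.INTER_CUBIC))
```

```text
True [ 0.47695966 -0.2421865   0.12228793] [-2.36950214 -0.14978853  5.5233293 ] 19.3417
[-0.81743622  0.97657723  5.62991255]
```

View pics/w6c.png

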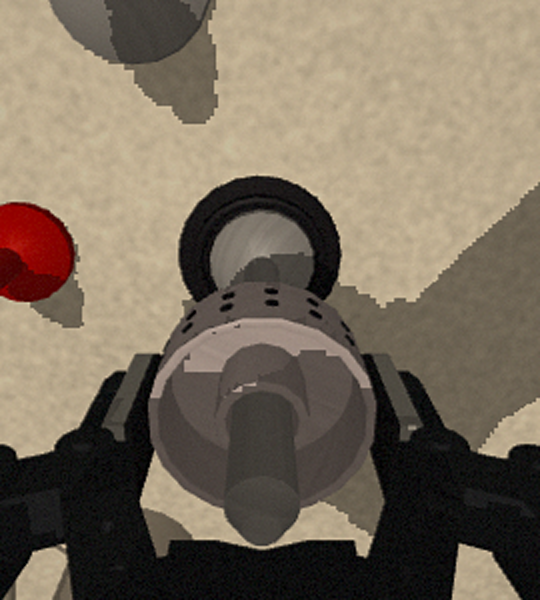

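Contact at TCP z = 0.1223, with the expected length of tube standing out above the basket, so the basket is home on the collar. Release, regrip the tube top and lift.

```bash
cat >> h.py <<'E'
th=np.radians(3); n=np.array([-.5*np.cos(th),-.5*np.sin(th),np.sqrt(.75)]); L=np.array([.648,-.0065,.085])
E
python3 - <<'E'
from h import *
T=[.4775,-.2422]
qf=quat(-n,[1,0,0]); print(planner.solve_ik(list(L+n*.245),qf),planner.solve_ik(list(L+n*.30),qf))
ctrl.gripper_open(); ctrl.wait(.4)
ctrl.move_straight([*T,.21],vel=.12); ctrl.move_ptp([*T,.21],down(0)); 
s=monitor.state();print(s["tcp_pos"],s["time"])
cams.capture("side")
for q in ["basket_mid","stem_grip","stem_foot"]: show(tip_of,q,"side")
c=ctrl.move_straight([*T,.151],vel=.08,contact_N=8); s=monitor.state();print(c,s["tcp_pos"],s["force"])
ctrl.grasp(); s=monitor.state();print(s["gripper_width"],s["grip_force"],s["force"],s["tcp_pos"],s["time"])
ctrl.move_straight([*T,.31],vel=.1); ctrl.wait(.2);s=monitor.state();print(s["force"],s["grip_force"],s["time"])
d=cams.capture("side");cv2.imwrite("pics/s7.png",d["color"][...,::-1])
for q in ["basket_mid","stem_grip","stem_foot"]: show(tip_of,q,"side")
cv2.imwrite("pics/s7c.png",cv2.resize(d["color"][80:330,150:400,::-1],None,fx=2.2,fy=2.2))
E
```

```text
[-0.25342747 -0.12753711 -0.67907847  0.51597646  0.15109632  1.36436489] [-0.27775487 -0.21672743 -0.62371644  0.66390448  0.1627939   1.34276885]
[ 0.47735216 -0.24211341  0.20965893] 22.6667
basket_mid [([0.473, -0.2392, 0.1353], 0.78)]
stem_grip [([0.4778, -0.2356, 0.1715], 0.71), ([0.4778, -0.3641, 0.1637], 0.67), ([0.352, -0.2994, 0.2234], 0.56)]
stem_foot [([0.4764, -0.3659, -0.0041], 0.84), ([0.4788, -0.2432, 0.0089], 0.8), ([0.3479, -0.2987, -0.005], 0.61)]
False [ 0.47782615 -0.24242549  0.15142093] [ 0.20066168 -0.13877368 -0.06334125]
0.16026704723813995 58.536364015890285 [0.9433372  0.45998456 1.98177134] [ 0.47783378 -0.24236555  0.15131657] 24.4083
[-0.23348949 -0.19886197 -3.48253977] 58.4833014907781 26.35
basket_mid [([0.4723, -0.2397, 0.2925], 0.88)]
stem_grip [([0.4782, -0.2364, 0.3264], 0.91), ([0.3521, -0.2962, 0.2227], 0.89), ([0.476, -0.2413, 0.2921], 0.72)]
stem_foot [([0.4803, -0.2397, 0.1653], 0.86), ([0.4754, -0.366, -0.0034], 0.75), ([0.3454, -0.302, -0.0062], 0.6)]
```

View pics/s7c.png

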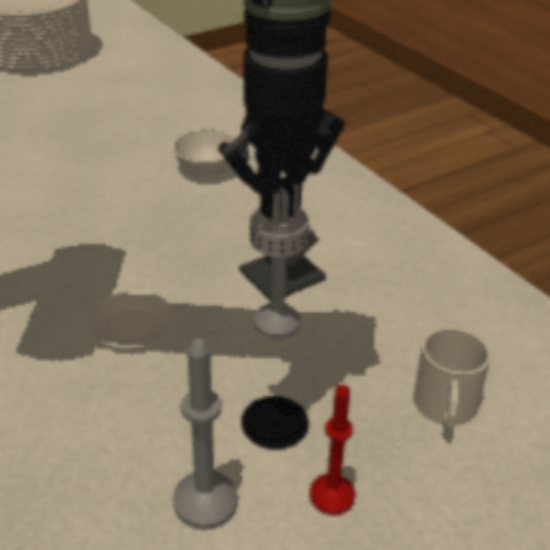

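Side view: the tube hangs upright from the gripper with the basket on its collar, clear of the empty stand. Now to the lens.

Run:
```python
from h import *
qf=quat(-n,[1,0,0])
ctrl.move_ptp(list(L+n*.30),qf); ctrl.move_straight(list(L+n*.245),vel=.06); ctrl.wait(.5)
s=monitor.state();print(s["tcp_pos"],L+n*.245,s["grip_force"],s["force"],s["gripper_width"],s["time"])
ims=[]
for c in ("side","top"):
    d=cams.capture(c); ims.append(d["color"])
    for q in ["basket_mid","stem_grip","stem_foot","lens","camera"]: show(tip_of,q,c)
d=wcap(); 
for q in ["basket_mid","stem_grip","stem_foot","lens","camera"]: show(tip_of,q,"wrist")
print("expected foot",L+n*.1,"basket",L+n*.229)
a=cv2.resize(ims[0][90:290,180:380,::-1],(400,400));b=cv2.resize(d["color"][...,::-1],(400,300));b=np.vstack([b,np.zeros((100,400,3),np.uint8)])
cv2.imwrite("pics/f8.png",np.hstack([a,b]))
```

```text
[ 0.52567537 -0.01293954  0.29725473] [ 0.52566788 -0.01291115  0.29717622] 58.51724037027452 [-0.33874754 -0.38626934 -1.91532696] 0.16010388136951706 29.0333
basket_mid [([0.5301, -0.0119, 0.2846], 0.49), ([0.4792, -0.2455, 0.0018], 0.36)]
stem_grip [([0.5162, -0.0104, 0.3128], 0.72), ([0.4789, -0.3637, 0.1638], 0.58), ([0.6438, -0.0111, -0.0024], 0.23)]
stem_foot [([0.5982, -0.01, 0.1758], 0.83), ([0.4757, -0.3692, -0.0042], 0.68), ([0.3468, -0.2997, -0.0041], 0.6), ([0.6437, -0.0081, 0.0847], 0.4)]
lens []
camera [([0.6429, -0.0101, -0.0019], 0.9), ([0.5187, -0.0092, 0.3118], 0.41)]
basket_mid [([0.5345, -0.0174, 0.284], 0.7)]
stem_grip [([0.5367, -0.0155, 0.2797], 0.68), ([0.6773, -0.3247, 0.0445], 0.67), ([0.479, -0.3677, 0.1588], 0.64), ([0.3494, -0.3014, 0.2273], 0.62), ([0.6999, 0.3211, 0.0261], 0.59)]
stem_foot [([0.3487, -0.3006, 0.003], 0.81), ([0.4718, -0.3654, -0.0034], 0.7), ([0.5979, -0.0055, 0.1745], 0.61)]
lens [([0.6511, -0.0041, 0.0851], 0.52)]
camera [([0.6473, -0.0063, -0.001], 0.6)]
basket_mid [([0.5305, -0.016, 0.283], 0.58), ([0.6386, -0.0068, -0.0031], 0.21)]
stem_grip [([0.5201, -0.0139, 0.3121], 0.82), ([0.5316, -0.0132, 0.2789], 0.34)]
stem_foot [([0.592, -0.0069, 0.171], 0.75), ([0.474, -0.359, 0.0022], 0.6), ([0.354, -0.3014, -0.0014], 0.5)]
lens [([0.6485, -0.0055, 0.0836], 0.64)]
camera [([0.6388, -0.0077, -0.0058], 0.92)]
expected foot [ 0.59806852 -0.0091168   0.17160254] basket [ 0.53365692 -0.01249247  0.28331982]
```

View pics/f8.png

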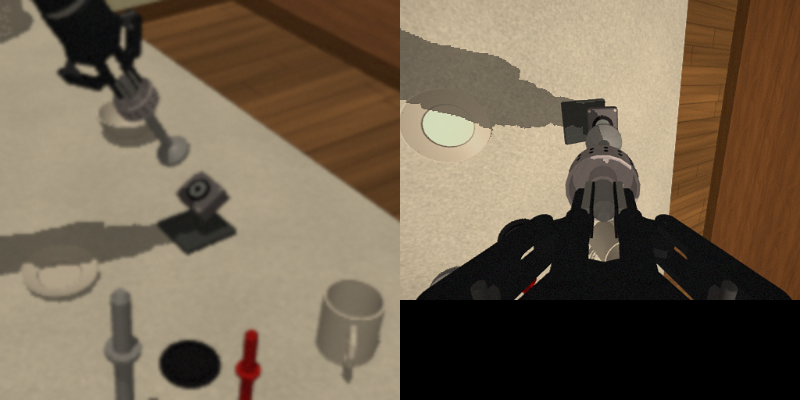

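Left, side view: the foot at (173,150) lies on the lens axis above the lens at (198,188), with the basket still home. Right, wrist view: the foot covers the camera head. The networks agree with the expected foot position within about 3 mm (mean over the three cameras), so I hand in.

```bash
python3 -c "
from rig import *
print(job_done())"
```

```text
the job is handed in; nothing more can be done
None
```

The job is handed in (no verdict came back): the basket sits home on the collar, and the arm is holding the tube still with its foot about 10 cm in front of the lens and in line with it by the camera estimates.

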